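# Find the measuring-ball case that rattles and show it to the camera

## Task

Each of the three black cases holds a steel measuring ball, and in one of them the ball has come off its nest and rattles. Pick the cases up one at a time and shake or rock each one you lift end to end, until you have found the one whose ball runs loose, setting quiet ones down again where they stood, lid up, and leave everything else on the table alone. Finish while still holding the rattling case in the air, straight in front of the camera lens about a hand's width away, at the height of the lens, level, with its long side square to the lens: do not put it down or let go.

Things in the scene. Friction and masses are not known exactly. Their poses are not given: they have to be found in the camera images.
- case_a_mid (a point): middle of a sealed black plastic case lying flat, lid up: 140 mm long (x), 48 mm wide (y), 50 mm tall (z); this point is 25 mm above its underside, z up through the lid. The three cases look alike. Small steel latches (its -y long side) and hinges (+y) sit 46 mm from the middle; the middle of both long sides is smooth for a grip 48 mm wide
- case_a: the case around case_a_mid; origin under its centre. About 0.4 kg, give or take a sixth: weight does not tell. Holds a 38 mm, 0.22 kg steel ball: in two cases held fast in its nest in the middle; in one (not to be seen which) loose, rolling 95 mm along x when shaken along x or tipped end-down over 0.15 rad, shifting the balance up to 0.1 N m either way
- case_b_mid (a point): middle of a sealed black plastic case lying flat, lid up: 140 mm long (x), 48 mm wide (y), 50 mm tall (z); this point is 25 mm above its underside, z up through the lid. The three cases look alike. Small steel latches (its -y long side) and hinges (+y) sit 46 mm from the middle; the middle of both long sides is smooth for a grip 48 mm wide
- case_b: the case around case_b_mid; origin under its centre. About 0.4 kg, give or take a sixth: weight does not tell. Holds a 38 mm, 0.22 kg steel ball: in two cases held fast in its nest in the middle; in one (not to be seen which) loose, rolling 95 mm along x when shaken along x or tipped end-down over 0.15 rad, shifting the balance up to 0.1 N m either way
- case_c_mid (a point): middle of a sealed black plastic case lying flat, lid up: 140 mm long (x), 48 mm wide (y), 50 mm tall (z); this point is 25 mm above its underside, z up through the lid. The three cases look alike. Small steel latches (its -y long side) and hinges (+y) sit 46 mm from the middle; the middle of both long sides is smooth for a grip 48 mm wide
- case_c: the case around case_c_mid; origin under its centre. About 0.4 kg, give or take a sixth: weight does not tell. Holds a 38 mm, 0.22 kg steel ball: in two cases held fast in its nest in the middle; in one (not to be seen which) loose, rolling 95 mm along x when shaken along x or tipped end-down over 0.15 rad, shifting the balance up to 0.1 N m either way
- lens_front (a point): centre of the front glass of the inspection camera's lens, a level black barrel 84 mm wide, its axis 155 mm above the table. -x points straight out of the lens towards what the camera sees, y is level across the lens, z up. A 120 mm tall iris post stands 75 mm to its -y side, 35 mm farther back
- camera: the camera stand, fixed: black breadboard 240 x 200 x 13 mm with stages, sensor board and lens, 200 mm tall in all; origin under the board's centre, 120 mm behind the lens front (the board ends level with that); same axes as lens_front
- mirror_mount: bystander: two-plate mirror mount on a post in a round black post holder, 105 mm tall; origin at the centre of its foot
- pedestal: bystander: steel pedestal post, 32 mm foot, 25 mm post, 49 mm tall, standing; origin at the centre of its foot
- fork_clamp: bystander: black clamping fork lying flat, 70 x 32 x 18 mm; origin under its middle
- shaft_collar: bystander: steel shaft collar lying flat, 20 mm across, 11 mm tall; origin under its centre
- thumb_screw: bystander: brass thumb screw standing on its 18 mm head, 23 mm tall; origin under its centre
- lens_tube: bystander: short black capped lens tube standing, 31 mm across, 39 mm tall; origin under its centre
- hex_driver: bystander: hex driver lying flat, 160 mm long; origin under its middle
There are look-alikes about, which are no part of the job. What is shaped like the case_c but blue or turquoise is not meant. Leave any orange look-alike of the case_a alone.

How it is judged:
By the outcome, as a careful person would: the job done as asked, in the order asked, and still so for the second after the job is handed in, while the arm keeps its last pose, push and grip.
It also fails if it takes over 67 s, if anything falls off the work surface, if the arm or the gripper's body presses on something with over 40 N, if the wrist force passes 120 N, or if a joint passes its speed limit or range.

## Robot

A 6-joint arm with a two-finger parallel gripper is mounted at the origin on the work surface. World frame = base frame: x ahead of the robot, y to its left, z up, the work surface at z = 0. Lengths are in m, angles in rad, forces in N, time in s.
With the tool pointing down it reaches from about 0.3 to 0.875 m from the base axis. Payload 6.4 kg.
Tool frame: the origin (TCP) lies midway between the tips of the shut fingers; the grasp point (between the pads) lies 19 mm behind it; x points along the fingers, y is the direction in which the jaws open and shut, and the axes are right-handed (so a half turn about x gives the same grasp; the last joint's range is limited). The gripper opens to 85 mm and grips with 20 to 120 N. Pads are 22 mm wide; open, the fingers measure 114 mm over their backs; the gripper's body (76 mm by 85 mm) begins 54 mm behind the grasp point. The pads swing forward as they close: fully open they stand 13 mm farther back than shut.
Start: joints at [1.085, 0.181, 1.607, -0, 1.354, -0.206], TCP at [0.159, 0.553, 0.231] pointing down, gripper open.
Joint ranges: [-2.99, 2.99], [-0.89, 2.07], [0.3, 2.58], [-1.14, 4.28], [0, 2.63], [-3.12, 3.12]. Speed limits (rad/s): [2.57, 2.57, 3.01, 3.14, 3.14, 3.14].

## Interface

Orientations are given as a unit quaternion [w, x, y, z].
In Python, from bench import ctrl gives the robot as it stands.
- The arm moves only by the tool step_arm, never from a script. Its argument "motion" is a list of rows, each a list of 7 numbers: the shift along the tool's x, y, z in mm, then the turn, a rotation vector about the tool's x, y, z in degrees, then the closure in counts, from 0 (fully open) to 255 (shut). In form: [[tx, ty, tz, rx, ry, rz, hand], ...]. A call has 1 to 10 rows; each row is the pose to reach, as a shift and turn from the pose commanded when the call began, along the tool's axes at that moment; what a row does not reach only later rows make up. A row lasts 1/8 s, in which the tool goes at most 62.5 mm and 10.7 degrees, less where a joint would pass 70% of its speed; a pose out of reach is approached as far as the arm can. A call with a gripper value outside its range is refused whole. The fingers move at their own pace and stop on an object; the grip force is fixed at half the most. Time passes only in rows, so rows that repeat a pose let the fingers close. It gives the time, the measured TCP pose, the force and the opening at its end, in the units of the state.
- ctrl.get_obs(): the state, without advancing time (a new reading comes with each control period).
- ctrl.camera(name): name is "side" or "top"; returns (picture, depth): 400x640x3 uint8, red, green, blue; 400x640 float32, m along the optical axis (not along the pixel's ray), 0 where there is no reading.
- ctrl.camera_info(name): a dict with "fx", "fy", "cx", "cy" (pixels), "T" (4x4, takes a point from camera to world coordinates). Camera axes: x right, y down, z forward; pixel columns grow to the right and rows downward; lengths in m; the calibration is good to about 2 mm. A picture is of the moment at which its call begins. camera_info takes no time and is no camera call.
- ctrl.hand_in(): hands the job in, once; it reports no verdict.
The state is a dict: "time_s": time; "q": joint angles; "dq": joint speeds; "joint_efforts": joint torques, N m; "eef_pos": TCP position; "eef_rot": TCP orientation; "wrist_force": force on the tool from outside, world axes, zero at the start; "torque": the same for the moment, N m; "opening": opening from 0.0 (shut) to 1.0 (fully open).
Only numpy, scipy, OpenCV 4.12 (cv2) and the standard library are available. Lean on these libraries where they do the work, as an engineer would, in place of code of your own. Each camera call takes 0.05 s, during which the arm holds its last target. There are 200 camera calls.

## Working session

There is one attempt and no reset: what is moved stays moved. The work goes in short steps, Python scripts to look and compute and a tool call to move; the robot and the scene stay as the last step left them, time stands still between calls to the robot, and variables do not carry over. Pictures are saved under pics/ and viewed, about 8 in all and at most 12, crops included, and the job is handed in when it is done.

Besides the shell and the picture viewer there is one more tool, called after ">>>" as name(argument=value, ...) on one line, values as JSON. step_arm: Moves the arm, as the interface text tells. Its arguments: {"type":"object","properties":{"motion":{"type":"array","items":{"type":"array","items":{"type":"number"}}}},"required":["motion"]}

```bash
mkdir -p pics
python3 - <<'E'
from bench import ctrl
import cv2, numpy as np
for n in("top","side"):
    p,d=ctrl.camera(n); np.savez(f"pics/{n}0.npz",p=p,d=d); cv2.imwrite(f"pics/{n}0.png",p[:,:,::-1]); i=ctrl.camera_info(n); print(n,i)
o=ctrl.get_obs(); print(o)
E
```

```text
top {'fx': 397.1246438268045, 'fy': 397.1246438268045, 'cx': 324.1282461287876, 'cy': 195.47280628248157, 'T': array([[-0.01713231, -0.98499488,  0.17173112,  0.22384151],
       [-0.99972906,  0.0195824 ,  0.01258298,  0.02355356],
       [-0.01575708, -0.17146901, -0.9850635 ,  1.56091829],
       [ 0.        ,  0.        ,  0.        ,  1.        ]])}
side {'fx': 419.7949195073121, 'fy': 419.7949195073121, 'cx': 327.60249746969265, 'cy': 204.44214816584318, 'T': array([[ 0.9246949 , -0.24998324,  0.28713711,  0.11431909],
       [-0.38068594, -0.59884059,  0.70460497, -0.83228226],
       [-0.00419008, -0.76085368, -0.64890994,  0.90823938],
       [ 0.        ,  0.        ,  0.        ,  1.        ]])}
{'time_s': 0.1, 'q': array([ 1.08470519e+00,  1.81496731e-01,  1.60788899e+00, -6.35198494e-07,
        1.35381003e+00, -2.06297546e-01]), 'dq': array([-4.03878847e-04, -1.92909351e-03, -2.81865862e-03, -1.81017286e-04,
        1.75590886e-03,  7.76284287e-06]), 'joint_efforts': array([ 8.41412998e-05, -4.45872581e+01, -3.52242315e+01, -1.96354513e-04,
        4.12544177e-03,  1.34368173e-05]), 'eef_pos': array([0.15853748, 0.55220013, 0.23046658]), 'eef_rot': array([ 0.70000629,  0.09806631,  0.70039052, -0.09913277]), 'wrist_force': array([ 0.39110122, -0.22951212,  1.01953411]), 'torque': array([-0.0424515 ,  0.01177266, -0.00039464]), 'opening': 1.0041757774270084}
```

View pics/top0.png

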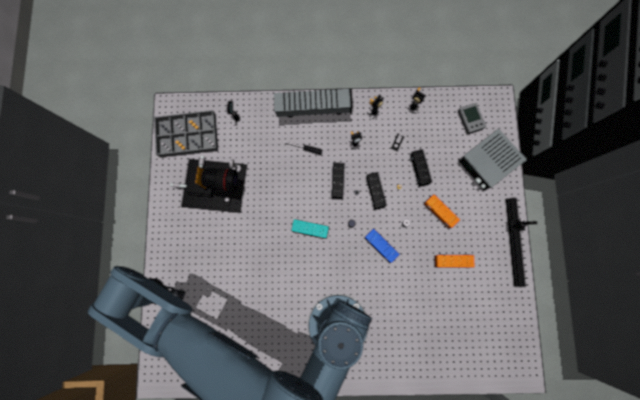

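View pics/side0.png

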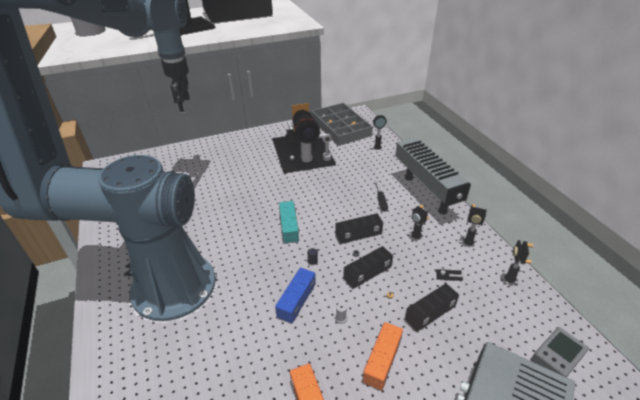

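Top view: black cases at (338,180), (376,190) and (421,168). Look-alikes to avoid are turquoise (310,229), blue (382,245) and orange (441,211) and (455,261). The inspection camera is at (215,185) with its lens facing image right (world -y). The side view shows the same three black cases at (359,228), (368,266) and (432,306), with steel fittings on their long sides.

```bash
cat > h.py <<'E'
import numpy as np, cv2
from bench import ctrl
def cloud(n,p,d):
    i=ctrl.camera_info(n); v,u=np.mgrid[:400,:640]
    c=np.stack([(u-i['cx'])/i['fx']*d,(v-i['cy'])/i['fy']*d,d,np.ones_like(d)],-1)
    return (c@i['T'].T)[...,:3]
def ray(n,u,v,z):
    i=ctrl.camera_info(n); T=i['T']; r=T[:3,:3]@[(u-i['cx'])/i['fx'],(v-i['cy'])/i['fy'],1]
    return T[:3,3]+r*(z-T[2,3])/r[2]
E
python3 - <<'E'
from h import *
f=np.load("pics/top0.npz"); p,d=f['p'],f['d']; X=cloud("top",p,d)
dark=(p.max(2)<75)
m=(dark&(X[...,2]>.035)&(X[...,2]<.07)).astype(np.uint8)
for seed in((338,180),(376,190),(421,168)):
    w=np.zeros_like(m);w[seed[1]-28:seed[1]+28,seed[0]-22:seed[0]+22]=1
    n,l,s,c=cv2.connectedComponentsWithStats(m*w); k=1+np.argmax(s[1:,4])
    cnt=cv2.findContours((l==k).astype(np.uint8),0,1)[0][0][:,0]
    P=np.array([ray("top",u,v,.05)[:2] for u,v in cnt]).astype(np.float32)
    r=cv2.minAreaRect(P*1000); b=cv2.boxPoints(r); e=[b[1]-b[0],b[2]-b[1]]; e=max(e,key=np.linalg.norm)
    print(seed,s[k],np.round(r[0],1),np.round(r[1],1),"long-axis yaw",np.degrees(np.arctan2(e[1],e[0])), np.median(X[l==k][:,2]))
# camera stand
r=(slice(150,220),slice(175,255)); Z=X[r]; q=Z[(Z[...,2]>.1)&(Z[...,2]<.25)]
print("stand high",q.min(0),q.max(0))
b=(dark&(X[...,2]<.03)&(X[...,2]>.004))[r]; P=Z[b][:,:2].astype(np.float32)*1000
rr=cv2.minAreaRect(P); print("board",rr, cv2.boxPoints(rr))
ob=cv2.resize(p[130:250,160:480,::-1],None,fx=2.5,fy=2.5,interpolation=cv2.INTER_CUBIC)
f=np.load("pics/side0.npz"); p2,d2=f['p'],f['d']
sb=cv2.resize(p2[95:345,250:500,::-1],(560,560),interpolation=cv2.INTER_CUBIC)[:560]
cv2.imwrite("pics/c1.png",ob); cv2.imwrite("pics/c2.png",sb)
# lens from side cloud: circle points
S=cloud("side",p2,d2); R=S[100:165,270:340]; k=(R[...,2]>.1)&(R[...,2]<.21)&(R[...,1]>0.2)&(R[...,1]<.8)
print(R[k].min(0),R[k].max(0))
for y in np.arange(.2,.6,.02):
    t=R[k]; t=t[(t[:,1]>=y)&(t[:,1]<y+.02)]
    if len(t): print(round(y,2),len(t),t.min(0).round(3),t.max(0).round(3))
E
```

```text
(338, 180) [332 163  12  35 372] [547.5 -11. ] [ 41.3 136.4] long-axis yaw -3.6217775 0.04937951021907527
(376, 190) [367 173  19  36 408] [ 505.1 -158.2] [138.7  47.8] long-axis yaw 11.724034 0.048896535832050336
(421, 168) [412 150  20  36 407] [ 592.  -336.7] [138.4  48.9] long-axis yaw 13.965343 0.049149031541390276
stand high [0.49069657 0.35532452 0.10370375] [0.62346898 0.50366749 0.20836162]
board ((571.35107421875, 509.26910400390625), (298.73309326171875, 243.02235412597656), 83.2373275756836) [[433.09637 375.25055]
 [674.42786 346.633  ]
 [709.6058  643.28766]
 [468.2743  671.9052 ]]
[0.4897291  0.35419001 0.10001188] [0.62462605 0.49832696 0.20413316]
0.34 75 [0.513 0.354 0.122] [0.569 0.36  0.19 ]
0.36 363 [0.49  0.36  0.108] [0.607 0.38  0.199]
0.38 93 [0.493 0.38  0.1  ] [0.625 0.399 0.197]
0.4 66 [0.495 0.4   0.154] [0.573 0.42  0.197]
0.42 40 [0.498 0.42  0.151] [0.564 0.44  0.195]
0.44 62 [0.505 0.44  0.148] [0.574 0.46  0.194]
0.46 30 [0.505 0.461 0.157] [0.573 0.48  0.204]
0.48 125 [0.514 0.481 0.101] [0.578 0.498 0.204]
```

View pics/c1.png

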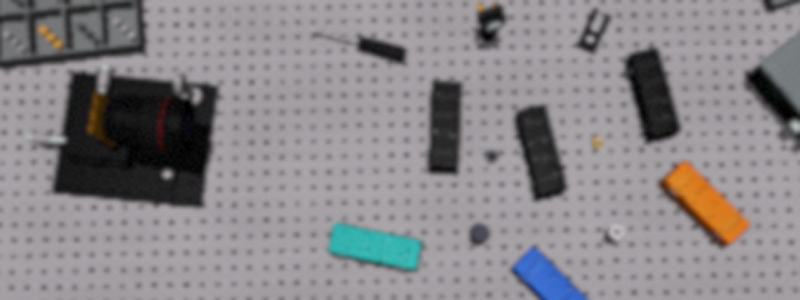

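View pics/c2.png

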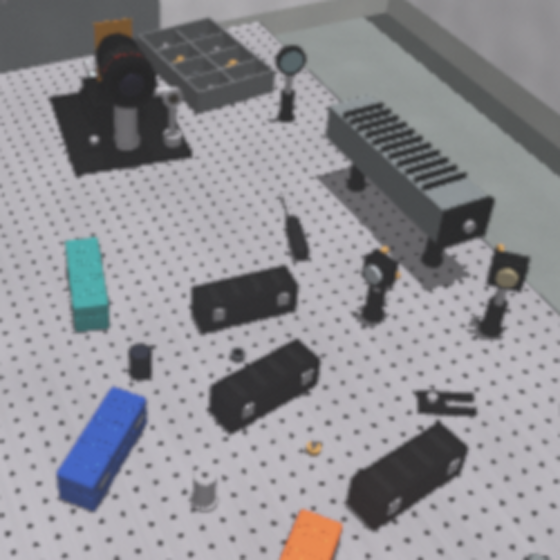

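Crops confirm three black cases with steel fittings; blue, turquoise and orange are clearly distinct. Next I'll refine the lens pose and plan the first grasp.

```bash
cat >> h.py <<'E'
from scipy.spatial.transform import Rotation as R
def rot(o): return R.from_quat(np.roll(o['eef_rot'],-1))
def plan(pos,yaw,tilt=0):
    """row (mm,deg) from current pose to TCP pos, tool x down, jaw axis at yaw deg (mod 180)"""
    o=ctrl.get_obs(); Q=rot(o); y0=Q.apply([0,1,0]); best=None
    for a in (yaw,yaw+180):
        y=np.array([np.cos(np.radians(a)),np.sin(np.radians(a)),0]); x=np.array([0,0,-1.])
        D=R.from_matrix(np.stack([x,y,np.cross(x,y)],1))
        v=(Q.inv()*D).as_rotvec(degrees=True)
        if best is None or np.linalg.norm(v)<np.linalg.norm(best): best=v
    print("shift",(Q.inv().apply(np.array(pos)-o['eef_pos'])*1000).round(1),"turn",best.round(1))
def st():
    o=ctrl.get_obs(); Q=rot(o)
    print("t",o['time_s'],"pos",o['eef_pos'].round(4),"q",o['q'].round(2),"F",o['wrist_force'].round(2),"T",o['torque'].round(3),"Ttool",Q.inv().apply(o['torque']).round(3),"open",round(o['opening'],3),"x,y axes",Q.apply([1,0,0]).round(3),Q.apply([0,1,0]).round(3))
E
python3 - <<'E'
from h import *
f=np.load("pics/side0.npz"); S=cloud("side",f['p'],f['d'])
R0=S[100:165,270:340].reshape(-1,3)
a=np.radians(-96.7)
for _ in range(2):
    o=np.array([np.cos(a),np.sin(a)]); l=np.array([-o[1],o[0]]) # l = to +x world
    s=R0[:,:2]@o; w=R0[:,:2]@l; z=R0[:,2]
    k=(z>.105)&(z<.205)&(R0[:,1]<.45)&(R0[:,1]>.3)&(w<.59*1+0.02)
    print("front s pctl",np.percentile(s[k],[50,80,90,97,99.5]))
    fr=k&(s>np.percentile(s[k],97)-.012); print("front pts",fr.sum(),"w",w[fr].min(),w[fr].max(),"z",z[fr].min(),z[fr].max())
    A=np.c_[w[fr],np.ones(fr.sum())]; print("front slope deg",np.degrees(np.arctan(np.linalg.lstsq(A,s[fr],rcond=None)[0])))
    break
# top: board edges
f=np.load("pics/top0.npz"); p=f['p']; d=f['d']; X=cloud("top",p,d)
m=((p.max(2)<60)).astype(np.uint8); n,lb,s_,c=cv2.connectedComponentsWithStats(m); k=lb[205,200]; print(s_[k])
cnt=cv2.findContours((lb==k).astype(np.uint8),0,1)[0][0][:,0]
P=np.array([ray("top",u,v,.013)[:2] for u,v in cnt]).astype(np.float32)*1000
r=cv2.minAreaRect(P); print(r,cv2.boxPoints(r).round(0).tolist())
T=X[150:220,175:255].reshape(-1,3); k=(T[:,2]>.17)&(T[:,2]<.22)
o=np.array([np.cos(a),np.sin(a)]); l=np.array([-o[1],o[0]]);t=T[k]; s=t[:,:2]@o;w=t[:,:2]@l
for q in np.arange(s.max()-.1,s.max(),.01):
    j=(s>=q)&(s<q+.01)&(t[:,2]>.18)
    if j.any(): print(round(q,3),j.sum(),w[j].min().round(3),w[j].max().round(3),t[j][:,2].max().round(3))
st(); plan([.5475,-.013,.15],90-3.6)
E
```

```text
front s pctl [-0.42641309 -0.42206693 -0.41998247 -0.41677926 -0.41454474]
front pts 390 w 0.4427495230953794 0.5242549015817086 z 0.11213057733435428 0.19879482734588594
front slope deg [ -0.42768046 -22.75383524]
[ 182  159   64   53 2554]
((544.7062377929688, 482.05963134765625), (236.29531860351562, 195.42100524902344), 83.09317016601562) [[433.0, 377.0], [627.0, 353.0], [656.0, 588.0], [462.0, 611.0]]
-0.518 38 0.458 0.509 0.198
-0.508 39 0.461 0.509 0.199
-0.498 43 0.459 0.511 0.197
-0.488 39 0.454 0.511 0.194
-0.478 44 0.454 0.516 0.198
-0.468 45 0.454 0.513 0.197
-0.458 47 0.456 0.515 0.198
-0.448 47 0.453 0.515 0.2
-0.438 48 0.451 0.517 0.202
-0.428 41 0.455 0.517 0.2
t 0.1 pos [0.1585 0.5522 0.2305] q [ 1.08  0.18  1.61 -0.    1.35 -0.21] F [ 0.39 -0.23  1.02] T [-0.042  0.012 -0.   ] Ttool [ 0.    -0.    -0.044] open 1.004 x,y axes [-0.001 -0.001 -1.   ] [ 0.276  0.961 -0.002]
shift [  81.  -435.7  529.9] turn [-12.4  -0.    0.1]
```

>>> step_arm(motion=[[0,-435.7,529.9,-12.4,0,0,0],[0,-435.7,529.9,-12.4,0,0,0],[0,-435.7,529.9,-12.4,0,0,0],[0,-435.7,529.9,-12.4,0,0,0],[0,-435.7,529.9,-12.4,0,0,0],[0,-435.7,529.9,-12.4,0,0,0],[0,-435.7,529.9,-12.4,0,0,0],[0,-435.7,529.9,-12.4,0,0,0],[0,-435.7,529.9,-12.4,0,0,0],[0,-435.7,529.9,-12.4,0,0,0]])

```text
time_s: 1.35
eef_pos: [0.5118, 0.0389, 0.2311]
eef_rot: [0.707, 0.023, 0.707, -0.022]
wrist_force: [1.2, 0.6, 0.0]
opening: 1.003
```

>>> step_arm(motion=[[0,0,0,0,0,0,0],[0,0,0,0,0,0,0]])

```text
time_s: 1.6
eef_pos: [0.5105, 0.0409, 0.2307]
eef_rot: [0.706, 0.023, 0.707, -0.023]
wrist_force: [0.8, 0.2, 0.3]
opening: 1.005
```

```bash
python3 -c "
from h import *
st(); plan([.5475,-.013,.010],90-3.6)"
```

```text
t 1.6 pos [0.5105 0.0409 0.2307] q [-0.15  0.04  1.76  0.    1.34 -1.66] F [0.78 0.18 0.25] T [-0.011 -0.017 -0.016] Ttool [ 0.016 -0.018 -0.01 ] open 1.005 x,y axes [-0.002  0.001 -1.   ] [0.064 0.998 0.001]
shift [220.6 -51.5  40.7] turn [-0.1 -0.1 -0. ]
```

>>> step_arm(motion=[[0,-52,41,0,0,0,0],[20,-52,41,0,0,0,0],[80,-52,41,0,0,0,0],[130,-52,41,0,0,0,0],[150,-52,41,0,0,0,0],[150,-52,41,0,0,0,0]])

```text
time_s: 2.35
eef_pos: [0.5466, -0.0116, 0.0795]
eef_rot: [0.705, 0.022, 0.708, -0.021]
wrist_force: [0.4, -0.2, 1.4]
opening: 1.0
```

Run:
```python
from h import *
st(); plan([.5475,-.013,.010],90-3.6)
a=ctrl.camera("top")[0]; b=ctrl.camera("side")[0]
cv2.imwrite("pics/v5.png",np.hstack([cv2.resize(x,(400,480),interpolation=2)[:,:,::-1] for x in (a[130:226,290:370],b[150:270,300:400])]))
```

```text
t 2.35 pos [ 0.5466 -0.0116  0.0795] q [-0.24  0.31  1.79  0.    1.05 -1.75] F [ 0.43 -0.19  1.43] T [-0.034 -0.017 -0.05 ] Ttool [ 0.05  -0.019 -0.032] open 1.0 x,y axes [-0.004  0.001 -1.   ] [0.061 0.998 0.001]
shift [69.5 -1.4  1.3] turn [ 0.1 -0.3 -0.1]
```

View pics/v5.png

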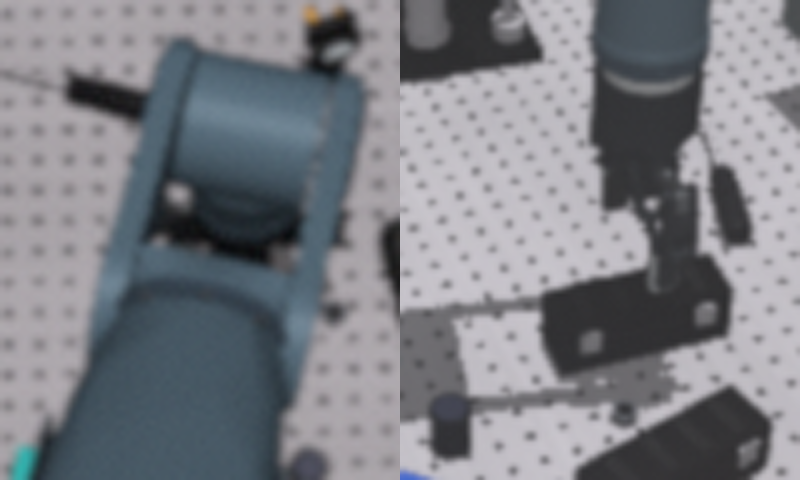

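Side view: the finger straddles the case near its middle (crop 645–670, 280), and the collar (625,410) is clear. Descend and grip.

>>> step_arm(motion=[[35,-1,1,0,0,0,0],[60,-1,1,0,0,0,0],[69,-1,1,0,0,0,0],[69,-1,1,0,0,0,0],[69,-1,1,0,0,0,255],[69,-1,1,0,0,0,255],[69,-1,1,0,0,0,255],[69,-1,1,0,0,0,255],[69,-1,1,0,0,0,255],[69,-1,1,0,0,0,255]])

```text
time_s: 3.7
eef_pos: [0.5508, -0.0147, 0.0137]
eef_rot: [0.708, 0.022, 0.706, -0.022]
wrist_force: [-0.9, 1.3, 6.3]
opening: 0.559
```

```bash
python3 -c "
from h import *
st()"
```

```text
t 3.7 pos [ 0.5508 -0.0147  0.0137] q [-0.24  0.42  1.8   0.    0.92 -1.75] F [-0.92  1.33  6.26] T [ 0.384  0.151 -0.008] Ttool [0.009 0.175 0.374] open 0.559 x,y axes [ 0.002 -0.    -1.   ] [0.063 0.998 0.   ]
```

>>> step_arm(motion=[[-20,0,0,0,0,0,255],[-60,0,0,0,0,0,255],[-100,0,0,0,0,0,255],[-120,0,0,0,0,0,255],[-120,0,0,0,0,0,255],[-120,0,0,0,0,0,255]])

```text
time_s: 4.45
eef_pos: [0.5485, -0.0145, 0.1307]
eef_rot: [0.706, 0.023, 0.708, -0.022]
wrist_force: [-0.0, 0.2, -4.7]
opening: 0.553
```

```bash
python3 -c "
from h import *
st()"
```

```text
t 4.45 pos [ 0.5485 -0.0145  0.1307] q [-0.24  0.24  1.76 -0.    1.15 -1.75] F [-0.01  0.22 -4.66] T [0.021 0.012 0.025] Ttool [-0.025  0.013  0.02 ] open 0.553 x,y axes [-0.003  0.001 -1.   ] [0.063 0.998 0.   ]
```

>>> step_arm(motion=[[0,0,0,0,8,0,255],[0,0,0,0,16,0,255],[0,0,0,0,22,0,255],[0,0,0,0,22,0,255],[0,0,0,0,22,0,255],[0,0,0,0,14,0,255],[0,0,0,0,6,0,255],[0,0,0,0,0,0,255],[0,0,0,0,0,0,255],[0,0,0,0,0,0,255]])

```text
time_s: 5.7
eef_pos: [0.5498, -0.0149, 0.133]
eef_rot: [0.707, 0.022, 0.707, -0.023]
wrist_force: [-0.3, -0.0, -3.6]
opening: 0.551
```

```bash
python3 -c "
from h import *
st()"
```

```text
t 5.7 pos [ 0.5498 -0.0149  0.133 ] q [-0.24  0.24  1.76 -0.    1.15 -1.75] F [-0.28 -0.04 -3.61] T [-0.066  0.    -0.001] Ttool [ 0.001 -0.004 -0.066] open 0.551 x,y axes [ 0. -0. -1.] [ 0.063  0.998 -0.   ]
```

>>> step_arm(motion=[[0,0,0,0,-8,0,255],[0,0,0,0,-16,0,255],[0,0,0,0,-22,0,255],[0,0,0,0,-22,0,255],[0,0,0,0,-22,0,255],[0,0,0,0,-14,0,255],[0,0,0,0,-6,0,255],[0,0,0,0,0,0,255],[0,0,0,0,0,0,255],[0,0,0,0,0,0,255]])

```text
time_s: 6.95
eef_pos: [0.5499, -0.0147, 0.1319]
eef_rot: [0.707, 0.022, 0.707, -0.022]
wrist_force: [0.2, 0.5, -5.0]
opening: 0.553
```

```bash
python3 -c "
from h import *
st()"
```

```text
t 6.95 pos [ 0.5499 -0.0147  0.1319] q [-0.24  0.24  1.76  0.    1.15 -1.75] F [ 0.18  0.49 -4.96] T [ 0.012  0.024 -0.084] Ttool [0.084 0.024 0.011] open 0.553 x,y axes [ 0.  0. -1.] [0.063 0.998 0.   ]
```

```bash
cat >> h.py <<'E'
def avg(n=5):
    a=[]
    for _ in range(n):
        ctrl.camera("side"); o=ctrl.get_obs(); a.append(rot(o).inv().apply(o['torque']))
    a=np.array(a); print("t",o['time_s'],"Ttool mean",a.mean(0).round(3),"sd",a.std(0).round(3),"down",rot(o).apply([1,0,0]).round(3),"pos",o['eef_pos'].round(4))
E
python3 -c "
from h import *
avg()"
```

```text
t 7.2 Ttool mean [ 0.011  0.032 -0.002] sd [0.015 0.079 0.016] down [ 0. -0. -1.] pos [ 0.5493 -0.0147  0.1325]
```

>>> step_arm(motion=[[0,0,0,0,9,0,255],[0,0,0,0,18,0,255],[0,0,0,0,24,0,255],[0,0,0,0,24,0,255],[0,0,0,0,24,0,255],[0,0,0,0,24,0,255]])

```text
time_s: 7.95
eef_pos: [0.5495, -0.0147, 0.133]
eef_rot: [0.545, 0.026, 0.838, -0.017]
wrist_force: [-1.3, -0.1, -4.5]
opening: 0.554
```

```bash
python3 -c "
from h import *
avg(3)
b=ctrl.camera('side')[0]
cv2.imwrite('pics/v6.png',cv2.resize(b[120:270,270:430],(640,600),interpolation=2)[:,:,::-1])"
```

```text
t 8.1 Ttool mean [ 0.014 -0.455  0.021] sd [0.004 0.01  0.029] down [-0.404  0.026 -0.914] pos [ 0.5496 -0.0147  0.133 ]
```

>>> step_arm(motion=[[0,0,0,0,-8,0,255],[0,0,0,0,-16,0,255],[0,0,0,0,-24,0,255],[0,0,0,0,-24,0,255],[0,0,0,0,-24,0,255]])

```text
time_s: 8.78
eef_pos: [0.5503, -0.015, 0.1331]
eef_rot: [0.707, 0.022, 0.707, -0.023]
wrist_force: [1.0, -0.5, -3.5]
opening: 0.552
```

```bash
python3 -c "
from h import *
avg();st();plan([.5508,-.0147,.0145],86.4)"
```

```text
t 9.025 Ttool mean [ 0.004 -0.    -0.01 ] sd [0.013 0.033 0.016] down [-0.001  0.    -1.   ] pos [ 0.5503 -0.0149  0.1321]
t 9.025 pos [ 0.5503 -0.0149  0.1321] q [-0.24  0.24  1.75 -0.    1.15 -1.75] F [-0.04  0.2  -4.38] T [ 0.013 -0.01  -0.006] Ttool [ 0.006 -0.009  0.013] open 0.554 x,y axes [-0.001  0.    -1.   ] [0.063 0.998 0.   ]
shift [117.6   0.3   0.5] turn [-0. -0. -0.]
```

View pics/v6.png

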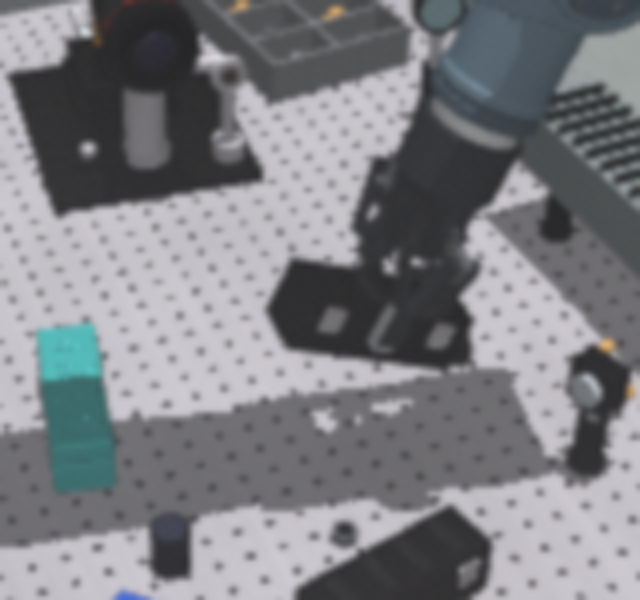

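The case tilts with the gripper and the level torque is the same after either tilt (0.03 vs 0.00 N m), so this one is quiet. Setting it down.

>>> step_arm(motion=[[50,0,0,0,0,0,255],[90,0,0,0,0,0,255],[110,0,0,0,0,0,255],[117,0,0,0,0,0,255],[118,0,0,0,0,0,255],[118,0,0,0,0,0,255],[118,0,0,0,0,0,0],[118,0,0,0,0,0,0],[118,0,0,0,0,0,0],[118,0,0,0,0,0,0]])

```text
time_s: 10.28
eef_pos: [0.5499, -0.0148, 0.0145]
eef_rot: [0.707, 0.022, 0.707, -0.022]
wrist_force: [0.7, 0.1, -0.4]
opening: 1.001
```

>>> step_arm(motion=[[-20,0,0,0,0,0,0],[-70,0,0,0,0,0,0],[-120,0,0,0,0,0,0],[-150,0,0,0,0,0,0],[-150,0,0,0,0,0,0]])

```text
time_s: 10.9
eef_pos: [0.5517, -0.0152, 0.1675]
eef_rot: [0.709, 0.022, 0.705, -0.023]
wrist_force: [-0.1, -0.1, -0.7]
opening: 0.999
```

```bash
python3 -c "
from h import *
st();plan([.5051,-.1582,.010],90+11.7)"
```

```text
t 10.9 pos [ 0.5517 -0.0152  0.1675] q [-0.24  0.19  1.73  0.    1.21 -1.75] F [-0.12 -0.14 -0.72] T [-0.    -0.026  0.029] Ttool [-0.029 -0.026  0.002] open 0.999 x,y axes [ 0.006 -0.001 -1.   ] [ 0.063  0.998 -0.001]
shift [ 157.4 -145.5  -38.4] turn [-15.3   0.3   0.1]
```

Run:
```python
from h import *
f=np.load("pics/top0.npz"); p=f['p']
for n,z,w in(("top",.006,(351,186,363,198)),("side",.006,(350,247,362,260))):
    g=np.load(f"pics/{n}0.npz")['p'].max(2).astype(int); u0,v0,u1,v1=w; s=g[v0:v1,u0:u1]; v,u=np.nonzero(s<85)
    print(n,len(u),ray(n,u.mean()+u0,v.mean()+v0,z).round(4), u.min()+u0,u.max()+u0,v.min()+v0,v.max()+v0)
```

```text
top 7 [ 0.5064 -0.0847  0.006 ] 355 357 191 193
side 16 [ 0.5072 -0.0928  0.006 ] 354 361 251 259
```

>>> step_arm(motion=[[0,-50,-13,-5,0,0,50],[0,-100,-25,-10,0,0,50],[0,-135,-35,-15.3,0,0,50],[20,-146,-38,-15.3,0,0,50],[70,-146,-38,-15.3,0,0,50],[85,-146,-38,-15.3,0,0,50],[85,-146,-38,-15.3,0,0,50]])

```text
time_s: 11.78
eef_pos: [0.5014, -0.1572, 0.0779]
eef_rot: [0.702, -0.071, 0.705, 0.073]
wrist_force: [0.4, 0.2, 1.5]
opening: 0.801
```

Run:
```python
from h import *
st(); plan([.5051,-.1582,.010],90+11.7)
b=ctrl.camera("side")[0]
cv2.imwrite("pics/v7.png",cv2.resize(b[180:310,300:440],(646,600),interpolation=2)[:,:,::-1])
```

```text
t 11.775 pos [ 0.5014 -0.1572  0.0779] q [-0.53  0.27  1.84  0.    1.03 -2.3 ] F [0.38 0.24 1.46] T [-0.015  0.044  0.012] Ttool [-0.012  0.046 -0.006] open 0.801 x,y axes [-0.003  0.002 -1.   ] [-0.203  0.979  0.003]
shift [67.9 -1.9  3.6] turn [-0.  -0.2 -0.1]
```

View pics/v7.png

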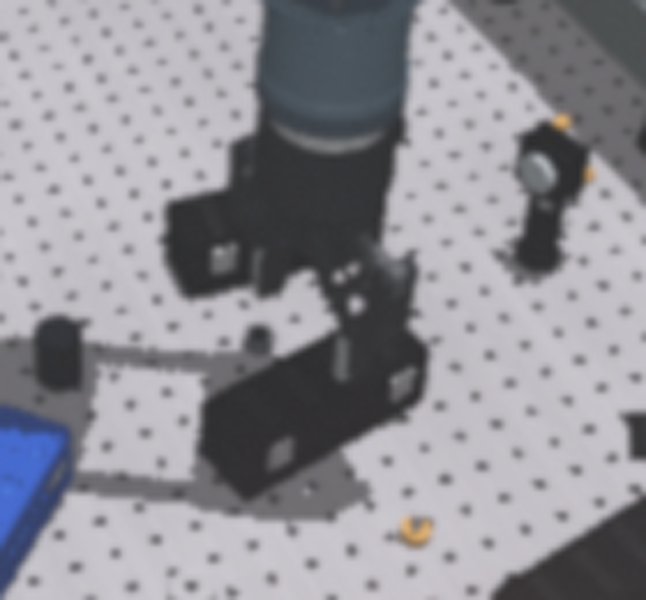

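The fingers straddle case 2 near its middle; the collar at (258,340) is clear with the narrowed opening.

>>> step_arm(motion=[[35,-2,3.5,0,0,0,50],[58,-2,3.5,0,0,0,50],[67,-2,3.5,0,0,0,50],[67,-2,3.5,0,0,0,50],[67,-2,3.5,0,0,0,255],[67,-2,3.5,0,0,0,255],[67,-2,3.5,0,0,0,255],[67,-2,3.5,0,0,0,255],[67,-2,3.5,0,0,0,255]])

```text
time_s: 12.95
eef_pos: [0.5077, -0.16, 0.014]
eef_rot: [0.704, -0.073, 0.703, 0.071]
wrist_force: [-0.0, 0.3, 6.9]
opening: 0.555
```

```bash
python3 -c "
from h import *
st()"
```

```text
t 12.95 pos [ 0.5077 -0.16    0.014 ] q [-0.53  0.39  1.85  0.    0.9  -2.3 ] F [-0.    0.34  6.87] T [0.163 0.058 0.089] Ttool [-0.089  0.024  0.172] open 0.555 x,y axes [ 0.003 -0.001 -1.   ] [-0.202  0.979 -0.002]
```

>>> step_arm(motion=[[-20,0,0,0,0,0,255],[-60,0,0,0,0,0,255],[-100,0,0,0,0,0,255],[-120,0,0,0,0,0,255],[-120,0,0,0,0,0,255],[-120,0,0,0,0,0,255]])

```text
time_s: 13.7
eef_pos: [0.5054, -0.1588, 0.131]
eef_rot: [0.703, -0.071, 0.704, 0.072]
wrist_force: [-0.0, -0.1, -3.4]
opening: 0.55
```

>>> step_arm(motion=[[0,0,0,0,9,0,255],[0,0,0,0,18,0,255],[0,0,0,0,24,0,255],[0,0,0,0,24,0,255],[0,0,0,0,24,0,255],[0,0,0,0,16,0,255],[0,0,0,0,8,0,255],[0,0,0,0,0,0,255],[0,0,0,0,0,0,255],[0,0,0,0,0,0,255]])

```text
time_s: 14.95
eef_pos: [0.5063, -0.1598, 0.133]
eef_rot: [0.703, -0.072, 0.704, 0.071]
wrist_force: [0.9, -0.1, -3.9]
opening: 0.551
```

```bash
python3 -c "
from h import *
avg()"
```

```text
t 15.2 Ttool mean [-0.006  0.068  0.009] sd [0.026 0.019 0.041] down [-0.001  0.    -1.   ] pos [ 0.5068 -0.1591  0.1321]
```

>>> step_arm(motion=[[0,0,0,0,-9,0,255],[0,0,0,0,-18,0,255],[0,0,0,0,-24,0,255],[0,0,0,0,-24,0,255],[0,0,0,0,-24,0,255],[0,0,0,0,-16,0,255],[0,0,0,0,-8,0,255],[0,0,0,0,0,0,255],[0,0,0,0,0,0,255],[0,0,0,0,0,0,255]])

```text
time_s: 16.45
eef_pos: [0.5066, -0.1587, 0.1319]
eef_rot: [0.704, -0.072, 0.703, 0.073]
wrist_force: [-0.3, -0.0, -4.4]
opening: 0.555
```

```bash
python3 -c "
from h import *
avg();st();plan([.5051,-.1582,.014],101.7)"
```

```text
t 16.7 Ttool mean [-0.021 -0.032 -0.009] sd [0.028 0.025 0.013] down [ 0.001  0.    -1.   ] pos [ 0.5058 -0.1596  0.1324]
t 16.7 pos [ 0.5058 -0.1596  0.1324] q [-0.53  0.19  1.81  0.    1.14 -2.3 ] F [-0.37 -0.94 -4.31] T [ 0.019 -0.07  -0.008] Ttool [ 0.008 -0.072  0.005] open 0.554 x,y axes [ 0.001  0.    -1.   ] [-0.201  0.98  -0.   ]
shift [118.4   1.5  -0.5] turn [-0.1  0.   0. ]
```

Ambiguous (+0.07 / −0.03, where a loose ball would give about ±0.10); repeat with longer holds and more averaging.

>>> step_arm(motion=[[0,0,0,0,9,0,255],[0,0,0,0,18,0,255],[0,0,0,0,26,0,255],[0,0,0,0,26,0,255],[0,0,0,0,26,0,255],[0,0,0,0,26,0,255],[0,0,0,0,26,0,255],[0,0,0,0,18,0,255],[0,0,0,0,9,0,255],[0,0,0,0,0,0,255]])

```text
time_s: 17.95
eef_pos: [0.5065, -0.1596, 0.1334]
eef_rot: [0.706, -0.072, 0.701, 0.071]
wrist_force: [-0.3, 0.1, -3.2]
opening: 0.555
```

>>> step_arm(motion=[[0,0,0,0,0,0,255],[0,0,0,0,0,0,255]])

```text
time_s: 18.2
eef_pos: [0.5066, -0.1599, 0.1331]
eef_rot: [0.703, -0.072, 0.704, 0.071]
wrist_force: [-0.5, 0.1, -4.1]
opening: 0.553
```

```bash
python3 -c "
from h import *
avg(12)"
```

```text
t 18.8 Ttool mean [0.007 0.063 0.004] sd [0.037 0.025 0.024] down [-0.  0. -1.] pos [ 0.5064 -0.1593  0.1322]
```

>>> step_arm(motion=[[0,0,0,0,-9,0,255],[0,0,0,0,-18,0,255],[0,0,0,0,-26,0,255],[0,0,0,0,-26,0,255],[0,0,0,0,-26,0,255],[0,0,0,0,-26,0,255],[0,0,0,0,-26,0,255],[0,0,0,0,-18,0,255],[0,0,0,0,-9,0,255],[0,0,0,0,0,0,255]])

```text
time_s: 20.05
eef_pos: [0.5073, -0.1597, 0.1333]
eef_rot: [0.702, -0.073, 0.705, 0.071]
wrist_force: [-0.3, 0.4, -5.1]
opening: 0.554
```

>>> step_arm(motion=[[0,0,0,0,0,0,255],[0,0,0,0,0,0,255]])

```text
time_s: 20.3
eef_pos: [0.5061, -0.1586, 0.1316]
eef_rot: [0.704, -0.072, 0.703, 0.073]
wrist_force: [-0.3, 0.8, -5.0]
opening: 0.552
```

```bash
python3 -c "
from h import *
avg(12);plan([.5077,-.16,.0145],101.7)"
```

```text
t 20.9 Ttool mean [ 0.003 -0.057  0.004] sd [0.039 0.025 0.027] down [ 0. -0. -1.] pos [ 0.5063 -0.1594  0.1324]
shift [117.9  -0.9   1.2] turn [-0.  0.  0.]
```

A clear shift, ±0.06, though smaller than the quoted maximum. One longer, steeper tilt should settle whether the ball hasn't been reaching the end.

>>> step_arm(motion=[[0,0,0,0,10,0,255],[0,0,0,0,20,0,255],[0,0,0,0,30,0,255],[0,0,0,0,32,0,255],[0,0,0,0,32,0,255],[0,0,0,0,32,0,255],[0,0,0,0,32,0,255],[0,0,0,0,32,0,255],[0,0,0,0,32,0,255],[0,0,0,0,32,0,255]])

```text
time_s: 22.15
eef_pos: [0.5063, -0.1594, 0.1324]
eef_rot: [0.482, -0.089, 0.87, 0.049]
wrist_force: [-0.7, -0.2, -3.1]
opening: 0.551
```

```bash
python3 -c "
from h import *
avg(4)"
```

```text
t 22.35 Ttool mean [ 0.024 -0.497 -0.021] sd [0.011 0.024 0.034] down [-0.519 -0.107 -0.848] pos [ 0.5064 -0.1593  0.1322]
```

>>> step_arm(motion=[[0,0,0,0,-8,0,255],[0,0,0,0,-16,0,255],[0,0,0,0,-24,0,255],[0,0,0,0,-29,0,255],[0,0,0,0,-32,0,255],[0,0,0,0,-32,0,255],[0,0,0,0,-32,0,255],[0,0,0,0,-32,0,255]])

```text
time_s: 23.35
eef_pos: [0.5067, -0.1592, 0.1322]
eef_rot: [0.703, -0.072, 0.704, 0.072]
wrist_force: [-0.4, 0.5, -3.1]
opening: 0.555
```

```bash
python3 -c "
from h import *
avg(12);st()"
```

```text
t 23.95 Ttool mean [ 0.007  0.108 -0.   ] sd [0.03  0.032 0.033] down [ 0. -0. -1.] pos [ 0.5064 -0.1593  0.1323]
t 23.95 pos [ 0.5064 -0.1593  0.1323] q [-0.53  0.2   1.8   0.    1.14 -2.3 ] F [-0.67  1.06 -4.29] T [-0.023  0.136 -0.002] Ttool [0.002 0.138 0.005] open 0.549 x,y axes [ 0. -0. -1.] [-0.202  0.979 -0.   ]
```

After a longer hold the level torque reached +0.108, against −0.057 after tilting the other way. The ball in case 2 runs loose. Carry it to the lens.

```bash
python3 -c "
from h import *
plan([.518,.2525,.144],83.1)"
```

```text
shift [-11.7 401.   94.7] turn [18.6  0.   0. ]
```

>>> step_arm(motion=[[-12,20,5,1,0,0,255],[-12,60,14,3,0,0,255],[-12,110,26,5,0,0,255],[-12,160,38,8,0,0,255],[-12,210,50,10,0,0,255],[-12,260,61,12,0,0,255],[-12,310,73,14,0,0,255],[-12,350,83,16,0,0,255],[-12,385,91,18,0,0,255],[-12,401,95,18.6,0,0,255]])

```text
time_s: 25.2
eef_pos: [0.5179, 0.2547, 0.1443]
eef_rot: [0.706, 0.042, 0.706, -0.042]
wrist_force: [0.6, -0.8, -3.3]
opening: 0.553
```

>>> step_arm(motion=[[0,0,0,0,0,0,255],[0,0,0,0,0,0,255],[0,0,0,0,0,0,255]])

```text
time_s: 25.58
eef_pos: [0.5184, 0.2516, 0.1443]
eef_rot: [0.706, 0.043, 0.706, -0.043]
wrist_force: [0.1, 0.4, -3.6]
opening: 0.553
```

Run:
```python
from h import *
st(); plan([.518,.2525,.144],83.1)
b,d=ctrl.camera("side"); t=ctrl.camera("top")[0]; S=cloud("side",b,d)
m=(b.max(2)<90)&(S[...,2]>.1)&(S[...,2]<.2)&(S[...,1]>.19)&(S[...,1]<.29)&(S[...,0]>.4)&(S[...,0]<.62)
P=S[m]; print(m.sum(),P.min(0),P.max(0))
f=P[(P[:,1]<np.percentile(P[:,1],60))]; 
for lo in np.arange(.43,.6,.02):
    k=P[(P[:,0]>=lo)&(P[:,0]<lo+.02)]
    if len(k): print(lo.round(2),len(k),"y",k[:,1].min().round(3),"z",k[:,2].min().round(3),k[:,2].max().round(3))
cv2.imwrite("pics/v8.png",np.hstack([cv2.resize(b[80:230,240:390],(400,400),interpolation=2),cv2.resize(t[130:240,160:270],(400,400),interpolation=2)])[:,:,::-1])
```

```text
t 25.575 pos [0.5184 0.2516 0.1443] q [ 0.25  0.28  1.68 -0.    1.19 -1.2 ] F [ 0.13  0.43 -3.55] T [ 0.036  0.08  -0.001] Ttool [0.001 0.083 0.026] open 0.553 x,y axes [-0. -0. -1.] [ 0.122  0.993 -0.   ]
shift [ 0.3  0.8 -0.5] turn [-0.1 -0.   0. ]
753 [0.44541463 0.19168661 0.12762459] [0.58614833 0.28514514 0.199923  ]
0.43 46 y 0.234 z 0.132 0.182
0.45 118 y 0.229 z 0.129 0.185
0.47 113 y 0.227 z 0.13 0.184
0.49 144 y 0.195 z 0.128 0.2
0.51 65 y 0.192 z 0.13 0.199
0.53 86 y 0.219 z 0.128 0.183
0.55 100 y 0.218 z 0.128 0.182
0.57 81 y 0.216 z 0.136 0.182
```

View pics/v8.png

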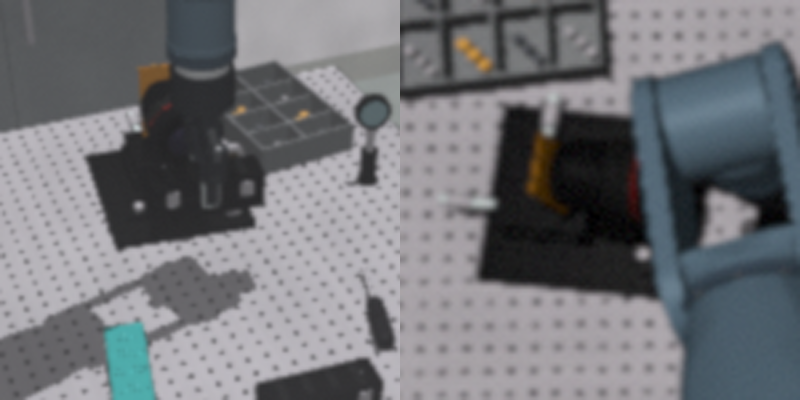

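The case is held in front of the lens: side crop (215,185) shows it level with its long side to the lens, and depth gives x .445–.586, z .128–.183. Before handing in, I'll check that case 1 is back in its place and everything else is untouched.

Run:
```python
from h import *
p,d=ctrl.camera("top"); X=cloud("top",p,d)
m=((p.max(2)<75)&(X[...,2]>.035)&(X[...,2]<.07)).astype(np.uint8)
for seed in((338,180),(376,190),(421,168)):
    w=np.zeros_like(m);w[seed[1]-28:seed[1]+28,seed[0]-22:seed[0]+22]=1
    n,l,s,c=cv2.connectedComponentsWithStats(m*w)
    if n<2: print(seed,"none"); continue
    k=1+np.argmax(s[1:,4]); cnt=cv2.findContours((l==k).astype(np.uint8),0,1)[0][0][:,0]
    P=np.array([ray("top",u,v,.05)[:2] for u,v in cnt]).astype(np.float32)*1000
    r=cv2.minAreaRect(P); print(seed,s[k,4],np.round(r[0],1),np.round(r[1],1),round(r[2],1))
a=np.load("pics/top0.npz")['p'].astype(int); df=(abs(a-p).max(2)>60).astype(np.uint8); df=cv2.morphologyEx(df,cv2.MORPH_OPEN,np.ones((2,2)))
n,l,s,c=cv2.connectedComponentsWithStats(df); print([ (c[i].round(0).tolist(),s[i,4]) for i in range(1,n) if s[i,4]>5])
avg(6); st()
```

```text
(338, 180) 367 [547.4 -14.6] [ 41.  136.3] 86.4
(376, 190) none
(421, 168) 408 [ 591.6 -335.5] [138.1  49.5] 11.7
[([270.0, 250.0], np.int32(9039)), ([232.0, 190.0], np.int32(340)), ([235.0, 166.0], np.int32(10)), ([244.0, 168.0], np.int32(35)), ([240.0, 169.0], np.int32(6)), ([237.0, 173.0], np.int32(17)), ([377.0, 192.0], np.int32(501)), ([167.0, 312.0], np.int32(4993)), ([340.0, 302.0], np.int32(29)), ([354.0, 308.0], np.int32(15)), ([94.0, 314.0], np.int32(38)), ([226.0, 333.0], np.int32(144)), ([371.0, 343.0], np.int32(298)), ([221.0, 338.0], np.int32(95)), ([244.0, 353.0], np.int32(299)), ([316.0, 348.0], np.int32(12)), ([270.0, 362.0], np.int32(218)), ([312.0, 361.0], np.int32(59)), ([294.0, 387.0], np.int32(1975)), ([229.0, 390.0], np.int32(121)), ([246.0, 390.0], np.int32(22)), ([255.0, 390.0], np.int32(14)), ([264.0, 390.0], np.int32(18))]
t 26.025 Ttool mean [ 0.007  0.083 -0.003] sd [0.016 0.015 0.015] down [ 0.  0. -1.] pos [0.5183 0.2525 0.1443]
t 26.025 pos [0.5183 0.2525 0.1443] q [ 0.25  0.28  1.68  0.    1.19 -1.2 ] F [ 0.09 -0.1  -4.14] T [ 0.001  0.101 -0.   ] Ttool [ 0.     0.101 -0.011] open 0.553 x,y axes [ 0.  0. -1.] [0.121 0.993 0.   ]
```

Case 1 is back within 4 mm, case 3 and the bystanders are untouched, and the hold is steady.

```bash
python3 -c "
from bench import ctrl
print(ctrl.hand_in())"
```

```text
the job is handed in; nothing more can be done
None
```

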